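# Stand the stain bottles in their colour-matched holders

### The arm

A 7-joint arm with a two-finger parallel gripper is mounted at the origin on a cart in front of the work surface, level with it; the furniture and walls round the work are solid. World frame = base frame: x ahead of the robot, y to its left, z up, the work surface at z = 0. Lengths are in m, angles in rad, forces in N, time in s.
With the tool pointing down it reaches from about 0.4 to 0.875 m from the base axis. Payload 19.3 kg.
Tool frame: the origin (TCP) lies at the very end of the fingers, on their centre line; the grasp point (between the pads) lies 19 mm behind it; z points along the fingers, y is the line along which they close (so a half turn about z gives the same grasp; the last joint's range is limited). The gripper opens to 85 mm and grips with 20 to 120 N. Pads are 22 mm wide; open, the fingers measure 114 mm over their backs; the gripper's body (76 mm by 85 mm) begins 54 mm behind the grasp point. The pads swing forward as they close: fully open they stand 13 mm farther back than shut.
Start: joints at [1.278, 0.521, -0.036, 1.599, 0.021, 1.021, -0.113], TCP at [0.138, -0.61, 0.231] pointing down, gripper open.
Joint ranges: [-2.91, 2.91], [-0.3, 2.13], [-1.5, 1.42], [0.17, 2.43], [-1.26, 4.41], [0.16, 1.93], [-2.52, 2.52]. Speed limits (rad/s): [1.89, 1.89, 2.39, 2.39, 3.01, 3.01, 3.01].

### API

Orientations are given as [roll, pitch, yaw] about the fixed x, y, z axes, in that order (R = Rz(yaw) Ry(pitch) Rx(roll)).
In Python, from workcell import bot gives the robot as it stands.
- The arm moves only by the shell command python3 -m crank 'ROWS' [FORCE]. ROWS is a JSON object of lists of equal length, an entry for each row: "travel": the shift along the world's x, y, z in cm, a list of three; "turn": the turn, a rotation vector about the world's x, y, z in degrees, a list of three; "gripper": the closure, from 0 (fully open) to 1 (shut). A call has exactly 5 rows; each row is the pose to reach, as a shift and turn from the pose commanded when the call began; what a row does not reach only later rows make up. A row lasts 1/10 s, in which the tool goes at most 50 mm and 8.59 degrees, less where a joint would pass 70% of its speed; a pose out of reach is approached as far as the arm can. A call with a gripper value outside its range is refused whole. The fingers move at their own pace and stop on an object; FORCE is the grip in N (left out, the last holds). Time passes only in rows, so rows that repeat a pose let the fingers close, or fill a call up. It gives the time, the measured TCP pose, the force, the opening and the grip force at its end, in the units of the state.
- bot.observe(): the state, without advancing time (a new reading comes with each control period).
- bot.grab_frame(name): name is "side" or "top" or "wrist"; returns a dict with "pixels" (420x560x3 uint8, red, green, blue), "fx", "fy", "cx", "cy" (pixels), "extrinsics" (4x4, takes a point from world to camera coordinates). Camera axes: x right, y down, z forward; pixel columns grow to the right and rows downward; lengths in m; the calibration is good to about 2 mm. A picture is of the moment at which its call begins. There is no depth.
- bot.job_done(): hands the job in; it is judged then, once.
The state is a dict: "clock": time; "qpos": joint angles; "qd": joint speeds; "joint_efforts": joint torques, N m; "position": TCP position; "tool_rot": TCP orientation; "force": force on the tool from outside, world axes, zero at the start; "moment": the same for the moment, N m; "grip_width": finger opening in m; "finger_force": force on a finger pad.
Only numpy, scipy, OpenCV 4.12 (cv2) and the standard library are available. Lean on these libraries where they do the work, as an engineer would, in place of code of your own. Each camera call takes 0.05 s, during which the arm holds its last target. There are 200 camera calls.

### The job

Get the staining place ready: stand the red-, yellow-, green- and black-capped stain bottles each in the weighted holder whose rim has the colour of its cap, down on the floor of the well and let go. Keep the bottles upright all the while, and leave the white bottle and the brown bottle with the pale cap standing where they are.

Things in the scene. Friction and masses are not known exactly. Their poses are not given: they have to be found in the camera images.
- bottle_red: Small round dropper bottle standing upright on the worktop: dark body, pale label, bright red cap; 21 mm diameter, 47 mm tall. Origin at the centre of its underside, z up. About 30 g; the body is 21 mm wide up to about 30 mm above the underside, the cap above it 18 mm wide.
- bottle_yellow: Small round dropper bottle standing upright on the worktop: dark body, pale label, yellow cap; 21 mm diameter, 49 mm tall. Origin at the centre of its underside, z up. About 30 g; the body is 21 mm wide up to about 30 mm above the underside, the cap above it 18 mm wide.
- bottle_green: Small round dropper bottle standing upright on the worktop: pale green body, green cap; 21 mm diameter, 48 mm tall. Origin at the centre of its underside, z up. About 30 g; the body is 21 mm wide up to about 30 mm above the underside, the cap above it 18 mm wide.
- bottle_black: Small round dropper bottle standing upright on the worktop: dark body, pale label, black cap; 21 mm diameter, 49 mm tall. Origin at the centre of its underside, z up. About 30 g; the body is 21 mm wide up to about 30 mm above the underside, the cap above it 18 mm wide.
- bottle_white: Small round dropper bottle standing upright on the worktop: all-white bottle with white cap, 25 mm diameter, 58 mm tall; not part of the job, stays where it is. Origin at the centre of its underside, z up.
- bottle_amber: Small round dropper bottle standing upright on the worktop: dark brown bottle with a pale grey-white cap, 27 mm diameter, 53 mm tall; not part of the job, stays where it is. Origin at the centre of its underside, z up.
- holder_red: Round weighted bottle holder with a red rim, fixed to the worktop: 60 mm outer diameter, 13 mm high, with a round well of 37 mm diameter at the bottom flaring to 42 mm at the rim; the flat floor of the well lies 4 mm above the worktop (9 mm below the rim), so a bottle in it stands up well clear of the rim. Origin at the centre of its underside (worktop height), z up.
- holder_yellow: Round weighted bottle holder with a yellow rim, fixed to the worktop: 60 mm outer diameter, 13 mm high, with a round well of 37 mm diameter at the bottom flaring to 42 mm at the rim; the flat floor of the well lies 4 mm above the worktop (9 mm below the rim), so a bottle in it stands up well clear of the rim. Origin at the centre of its underside (worktop height), z up.
- holder_green: Round weighted bottle holder with a green rim, fixed to the worktop: 60 mm outer diameter, 13 mm high, with a round well of 37 mm diameter at the bottom flaring to 42 mm at the rim; the flat floor of the well lies 4 mm above the worktop (9 mm below the rim), so a bottle in it stands up well clear of the rim. Origin at the centre of its underside (worktop height), z up.
- holder_black: Round weighted bottle holder with a black rim, fixed to the worktop: 60 mm outer diameter, 13 mm high, with a round well of 37 mm diameter at the bottom flaring to 42 mm at the rim; the flat floor of the well lies 4 mm above the worktop (9 mm below the rim), so a bottle in it stands up well clear of the rim. Origin at the centre of its underside (worktop height), z up.
Not all that is in view belongs to the job. Leave any blue or purple look-alike of the bottle_black alone.

How it is judged:
At the end, for the whole second after the job is handed in: Each of the four coloured bottles stands upright (within 0.12 rad) on the floor of the well of the holder of its cap's colour (underside within 3 mm of the floor's height, axis within 11 mm of the holder's), released and at rest; the white and the brown bottle are within 25 mm of where they stood (horizontal distance between bottle_red and holder_red below 0.011 m and z of bottle_red in the frame of holder_red between 0.001 and 0.007 m and angle between each of bottle_red, bottle_yellow, bottle_green, bottle_black's own z axis and vertical below 0.12 rad and linear speed of each of bottle_red, bottle_yellow, bottle_green, bottle_black below 0.02 m/s and horizontal distance between bottle_yellow and holder_yellow below 0.011 m and z of bottle_yellow in the frame of holder_yellow between 0.001 and 0.007 m and horizontal distance between bottle_green and holder_green below 0.011 m and z of bottle_green in the frame of holder_green between 0.001 and 0.007 m and horizontal distance between bottle_black and holder_black below 0.011 m and z of bottle_black in the frame of holder_black between 0.001 and 0.007 m and distance of each of bottle_white, bottle_amber from where it was at the start of the episode below 0.025 m); the robot touches nothing.
It fails at once if one of the coloured bottles is tipped over (more than 0.7 rad) (angle between any of bottle_red, bottle_yellow, bottle_green, bottle_black's own z axis and vertical above 0.7 rad).
It fails at once if the white or the brown bottle is moved more than 25 mm (distance of any of bottle_white, bottle_amber from where it was at the start of the episode above 0.025 m).
It also fails if it takes over 107 s, if anything falls off the work surface, if the arm or the gripper's body presses on something with over 40 N, if the wrist force passes 120 N, or if a joint passes its speed limit or range.

## Working session

There is one attempt and no reset: what is moved stays moved. The work goes in short steps, Python scripts to look and compute and a shell command to move; the robot and the scene stay as the last step left them, time stands still between calls to the robot, and variables do not carry over. Pictures are saved under pics/ and viewed, at most 14 in all, crops included, and the job is handed in when it is done.

```bash
mkdir -p pics; ls; python3 - <<'E'
from workcell import bot
import cv2,numpy as np,pickle
s=bot.observe();print({k:np.round(v,3).tolist() for k,v in s.items()})
F={}
for n in("top","side","wrist"):
    f=bot.grab_frame(n);F[n]=f
    cv2.imwrite(f"pics/{n}0.png",f["pixels"][:,:,::-1]);print(n,f["fx"],f["fy"],f["cx"],f["cy"],np.round(f["extrinsics"],3).tolist())
pickle.dump(F,open("f0.pkl","wb"))
E
```

```text
pics
{'clock': 0.0, 'qpos': [1.278, 0.522, -0.036, 1.6, 0.021, 1.021, -0.113], 'qd': [0.0, -0.0, -0.0, -0.001, -0.0, -0.0, -0.0], 'joint_efforts': [0.0, -92.711, 1.98, -36.994, 0.018, 0.008, -0.0], 'position': [0.138, -0.609, 0.231], 'tool_rot': [-3.14, 0.0, 0.223], 'force': [0.652, 0.327, -0.539], 'moment': [-0.026, 0.026, 0.014], 'finger_force': 0.0, 'grip_width': 0.085}
top 537.770665733469 537.770665733469 284.16671399141507 206.77755596810326 [[-0.018, -1.0, -0.015, 0.042], [-0.992, 0.02, -0.124, 0.497], [0.124, 0.012, -0.992, 1.495], [0.0, 0.0, 0.0, 1.0]]
side 411.1718313469115 411.1718313469115 278.3167805752092 205.1986380862762 [[-0.935, -0.354, 0.004, 0.472], [-0.187, 0.484, -0.855, 0.12], [0.301, -0.801, -0.519, 0.911], [0.0, 0.0, 0.0, 1.0]]
wrist 300.4576214662362 300.4576214662362 281.095450525133 211.00020953612906 [[0.221, -0.975, -0.001, -0.625], [-0.938, -0.213, 0.274, -0.036], [-0.267, -0.06, -0.962, 0.378], [0.0, 0.0, 0.0, 1.0]]
```

View pics/top0.png

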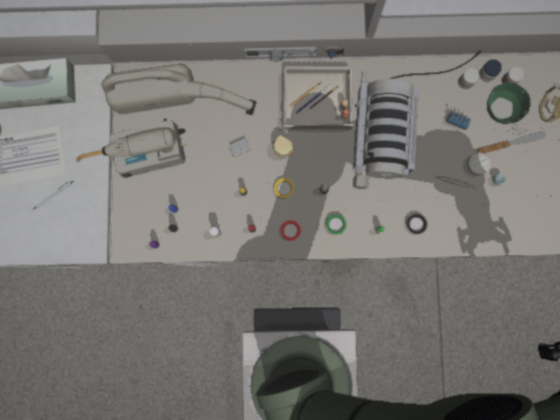

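View pics/side0.png

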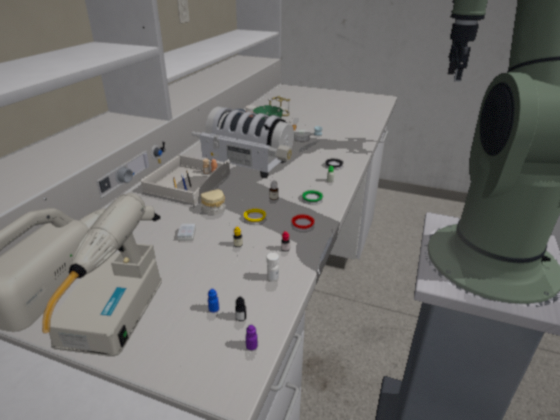

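Top picture: bottles are blue (173,208), black (173,228), purple (153,244), white (214,231), yellow (243,190), red (252,228), amber (324,188) and green (380,229). Holders are yellow (283,188), red (290,230), green (335,223) and black (416,223).
Could be taken for bottle_black: blue (173,208), purple (153,244), and amber (324,188, dark with pale cap). By the description I choose (173,228), seen in the side view at (240,305).

```bash
cat > h.py <<'E'
import cv2,numpy as np
def P(f): return np.array([[f["fx"],0,f["cx"]],[0,f["fy"],f["cy"]],[0,0,1]])@f["extrinsics"][:3]
def tri(fa,a,fb,b):
    X=cv2.triangulatePoints(P(fa),P(fb),np.array(a,float).reshape(2,1),np.array(b,float).reshape(2,1));X=X[:3]/X[3]
    e=[]
    for f,p in((fa,a),(fb,b)):
        q=P(f)@np.append(X,1);e.append(np.linalg.norm(q[:2]/q[2]-p))
    return X.ravel(),e
def ray(f,p,z):
    E=f["extrinsics"];R=E[:3,:3];c=-R.T@E[:3,3]
    d=R.T@np.array([(p[0]-f["cx"])/f["fx"],(p[1]-f["cy"])/f["fy"],1]);return c+d*(z-c[2])/d[2]
RNG={"red":[((0,120,60),(8,255,255)),((170,120,60),(180,255,255))],"yellow":[((20,130,90),(34,255,255))],"green":[((45,90,50),(85,255,255))],"black":[((0,0,0),(180,255,55))]}
def blob(f,col,px,r):
    """box centre, area of coloured pixels within r of px"""
    h=cv2.cvtColor(f["pixels"],cv2.COLOR_RGB2HSV);m=sum(cv2.inRange(h,np.array(a),np.array(b)) for a,b in RNG[col])
    k=np.zeros_like(m);cv2.circle(k,px,r,255,-1);m&=k
    x,y,w,hh=cv2.boundingRect(m);n=cv2.countNonZero(m)
    M=cv2.moments(m,True);c=(M["m10"]/max(n,1),M["m01"]/max(n,1))
    return c,(x+w/2-.5,y+hh/2-.5),(w,hh),n
E
python3 - <<'E'
import pickle;from h import *
F=pickle.load(open("f0.pkl","rb"));t,s=F["top"],F["side"]
B={"red":((252,228),(286,236)),"yellow":((243,190),(238,232)),"green":((380,229),(331,170)),"black":((173,228),(240,302))}
H={"red":((290,230),(303,222)),"yellow":((283,188),(255,216)),"green":((335,223),(313,197)),"black":((416,223),(334,163))}
for nm,D,r in(("bot",B,(8,11)),("hold",H,(14,16))):
  for c,(a,b) in D.items():
    A=blob(t,c,a,r[0]);Bb=blob(s,c,b,r[1])
    i=0 if nm=="bot" else 1
    X,e=tri(t,A[i],s,Bb[i]);print(nm,c,np.round(A[i],1),A[2:],np.round(Bb[i],1),Bb[2:],np.round(X,4),np.round(e,1),np.round(ray(t,A[i],.043 if i==0 else .013),3))
a=cv2.resize(t["pixels"][170:260,135:265],None,fx=6,fy=6);b=cv2.resize(s["pixels"][280:355,190:270],None,fx=5,fy=5)
cv2.imwrite("pics/c1.png",a[:,:,::-1]);cv2.imwrite("pics/c2.png",b[:,:,::-1])
im=np.zeros((600,800,3),np.uint8)
im[:375,:400]=b;im[:400,400:]=cv2.resize(t["pixels"][195:255,145:205],(400,400));cv2.imwrite("pics/c3.png",im[:400,:,::-1])
E
```

```text
bot red [251.2 227.8] ((5, 5), 19) [285.2 235.7] ((7, 10), 56) [0.4401 0.1263 0.0348] [0.2 0.3] [0.439 0.126 0.043]
bot yellow [242.3 190.1] ((5, 5), 20) [237.1 230.9] ((7, 9), 47) [0.548  0.1503 0.0364] [0.2 0.3] [0.547 0.149 0.043]
bot green [380.8 228.6] ((5, 4), 16) [330.8 168.1] ((5, 7), 30) [ 0.43   -0.2375  0.0392] [0. 0.] [ 0.43  -0.237  0.043]
bot black [172.8 227.8] ((6, 5), 22) [239.8 305. ] ((9, 14), 110) [0.446  0.35   0.0266] [0.4 1.1] [0.443 0.346 0.043]
hold red [290. 230.] ((19, 19), 117) [302.5 221. ] ((22, 15), 181) [0.4338 0.0169 0.0086] [0.1 0.2] [0.433 0.017 0.013]
hold yellow [283.5 187.5] ((18, 18), 91) [254.5 214.5] ((22, 14), 177) [0.5572 0.0333 0.0091] [0.1 0.1] [0.556 0.033 0.013]
hold green [335.5 224. ] ((18, 19), 85) [312.  195.5] ((21, 12), 122) [ 0.4485 -0.1137  0.0087] [0.1 0.2] [ 0.448 -0.113  0.013]
hold black [422.  223.5] ((7, 16), 21) [333.5 162.5] ((16, 8), 41) [ 0.4474 -0.3628 -0.0012] [0.6 0.9] [ 0.444 -0.36   0.013]
```

View pics/c3.png

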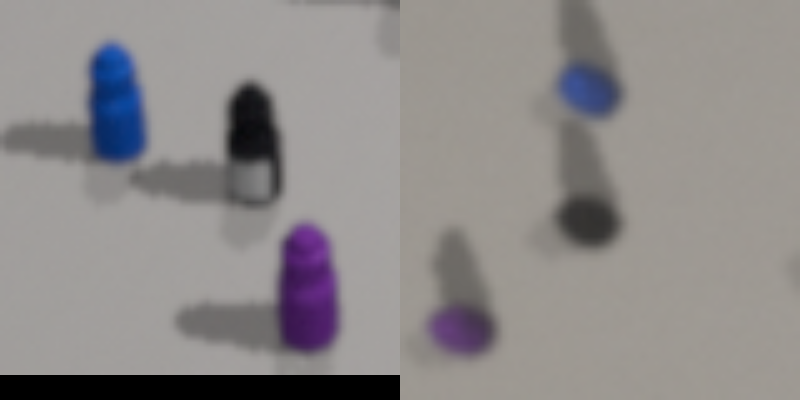

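Crop: the bottle with the black cap and pale label sits between the all-blue one and the all-purple one (top 173,228; side 240,305), so the choice holds. Moving over the green bottle for a wrist look, which should also show the black and green holders.

```bash
python3 -m crank '{"travel":[[3.5,3.5,0],[7,7,0],[10.5,10.5,0],[14,14,0],[14,17,0]],"turn":[[0,0,-3],[0,0,-6],[0,0,-9],[0,0,-12],[0,0,-12.8]],"gripper":[0.3,0.3,0.3,0.3,0.3]}'
python3 -m crank '{"travel":[[3,4,0],[6,8,0],[9,12,0],[12,16,0],[15,20,0]],"turn":[[0,0,0],[0,0,0],[0,0,0],[0,0,0],[0,0,0]],"gripper":[0.3,0.3,0.3,0.3,0.3]}'
python3 -m crank '{"travel":[[0,0,0],[0,0,0],[0,0,0],[0,0,0],[0,0,0]],"turn":[[0,0,0],[0,0,0],[0,0,0],[0,0,0],[0,0,0]],"gripper":[0.3,0.3,0.3,0.3,0.3]}'
python3 - <<'E'
from workcell import bot
import cv2,pickle
f=bot.grab_frame("wrist");pickle.dump(f,open("w1.pkl","wb"));cv2.imwrite("pics/w1.png",f["pixels"][:,:,::-1])
E
```

```text
clock: 0.65
position: [0.2824, -0.4368, 0.231]
tool_rot: [-3.141, -0.002, 0.003]
force: [0.1, 0.6, 0.3]
grip_width: 0.0599
finger_force: 0.0
clock: 1.15
position: [0.4289, -0.2378, 0.2314]
tool_rot: [3.141, -0.0, -0.001]
force: [1.0, -1.6, 0.4]
grip_width: 0.0595
finger_force: 0.0
clock: 1.65
position: [0.4275, -0.2404, 0.2313]
tool_rot: [3.142, 0.0, -0.002]
force: [0.7, 0.9, -0.9]
grip_width: 0.0598
finger_force: 0.0
```

View pics/w1.png

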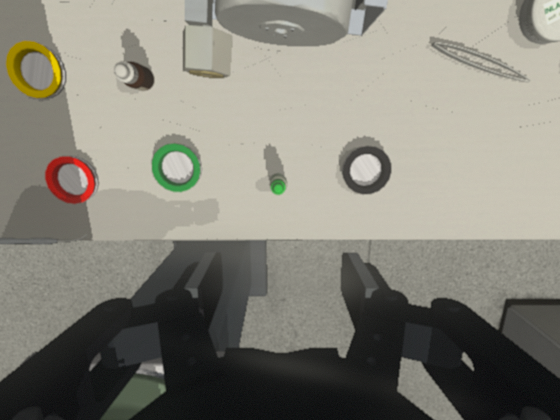

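Wrist picture: green cap (278,187); holders black (366,169), green (176,167), red (71,180), yellow (36,69); amber bottle (130,73).

```bash
python3 - <<'E'
import pickle;from h import *
F=pickle.load(open("f0.pkl","rb"));t=F["top"];w=pickle.load(open("w1.pkl","rb"))
RNG["black"]=[((0,0,0),(180,255,75))]
H={"red":((290,230),(71,180)),"yellow":((283,188),(36,69)),"green":((335,223),(176,167)),"black":((416,223),(366,169))}
for c,(a,b) in H.items():
    A=blob(t,c,a,14);B=blob(w,c,b,32);X,e=tri(t,A[1],w,B[1])
    print(c,np.round(B[1],1),B[2:],np.round(X,4),np.round(e,1),"wrist ray",np.round(ray(w,B[1],.013),4),A[2:])
A=blob(t,"green",(380,229),8);B=blob(w,"green",(278,187),12);X,e=tri(t,A[0],w,B[0]);print("cap",B,X,e,ray(w,B[0],.04))
E
```

```text
red [ 69.5 179.5] ((50, 48), 1093) [0.4336 0.0169 0.0108] [0.1 0.6] wrist ray [0.4346 0.0155 0.013 ] ((19, 19), 117)
yellow [33.5 69. ] ((56, 57), 1398) [0.557  0.0332 0.0105] [0.1 0.6] wrist ray [0.5572 0.0312 0.013 ] ((18, 18), 91)
green [175.5 167.5] ((48, 48), 922) [ 0.4481 -0.1136  0.0107] [0.1 0.4] wrist ray [ 0.4489 -0.1142  0.013 ] ((18, 19), 85)
black [366.  169.5] ((47, 46), 826) [ 0.4461 -0.3427  0.0129] [0.  0.2] wrist ray [ 0.4461 -0.3424  0.013 ] ((19, 19), 124)
cap ((277.85207100591714, 186.5976331360947), (278.0, 187.0), (15, 15), 169) [ 0.43009172 -0.23745659  0.03821725] [np.float64(0.07397688132170102), np.float64(0.5942239654754717)] [ 0.43081651 -0.23691097  0.04      ]
```

```bash
python3 -m crank '{"travel":[[0.25,0.3,-4],[0.25,0.3,-8],[0.25,0.3,-12],[0.25,0.3,-15],[0.25,0.3,-17]],"turn":[[0,0,0],[0,0,0],[0,0,0],[0,0,0],[0,0,0]],"gripper":[0.35,0.35,0.35,0.35,0.35]}'
python3 -m crank '{"travel":[[0,0,-1.5],[0,0,-3],[0,0,-4],[0,0,-4.9],[0,0,-4.9]],"turn":[[0,0,0],[0,0,0],[0,0,0],[0,0,0],[0,0,0]],"gripper":[0.35,0.35,0.35,0.35,0.35]}'
python3 -m crank '{"travel":[[0,0,0],[0,0,0],[0,0,0],[0,0,0],[0,0,0]],"turn":[[0,0,0],[0,0,0],[0,0,0],[0,0,0],[0,0,0]],"gripper":[0.6,0.7,0.75,0.8,0.85]}' 25
python3 -m crank '{"travel":[[0,0,0],[0,0,0],[0,0,0],[0,0,0],[0,0,0]],"turn":[[0,0,0],[0,0,0],[0,0,0],[0,0,0],[0,0,0]],"gripper":[0.9,0.9,0.9,0.9,0.9]}'
python3 - <<'E'
from workcell import bot
import cv2,numpy as np
a=cv2.resize(bot.grab_frame("side")["pixels"][120:200,270:390],(780,520),interpolation=cv2.INTER_CUBIC)
cv2.imwrite("pics/g1.png",a[:,:,::-1])
E
```

```text
clock: 2.2
position: [0.4296, -0.2365, 0.0593]
tool_rot: [-3.141, 0.002, -0.001]
force: [0.3, 0.0, 1.0]
grip_width: 0.0555
finger_force: 0.0
clock: 2.7
position: [0.4302, -0.2365, 0.0115]
tool_rot: [-3.141, 0.001, -0.001]
force: [-0.3, -0.6, 0.9]
grip_width: 0.0554
finger_force: 0.0
clock: 3.2
position: [0.4309, -0.2367, 0.0128]
tool_rot: [3.141, -0.001, -0.001]
force: [-0.8, 0.4, 7.0]
grip_width: 0.0196
finger_force: 24.2
clock: 3.7
position: [0.4309, -0.2367, 0.0129]
tool_rot: [3.141, -0.001, -0.001]
force: [-0.9, 0.6, 6.2]
grip_width: 0.0195
finger_force: 24.2
```

View pics/g1.png

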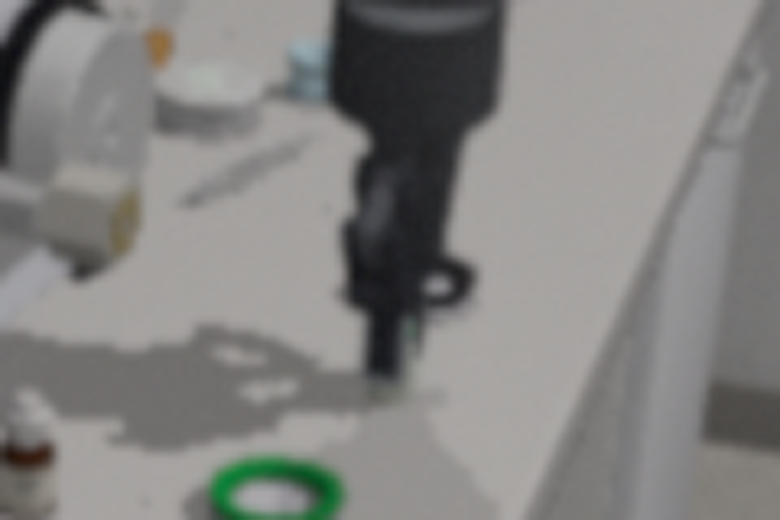

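Side crop: the gripper stands over the green bottle and is closed on it (about (390,370)), with the fingertips a little above the worktop. Lifting and carrying to the green holder.

```bash
python3 -m crank '{"travel":[[0,0,1.5],[0,0,3.5],[0,1,6],[0.9,4.5,7],[1.8,8,7]],"turn":[[0,0,0],[0,0,0],[0,0,0],[0,0,0],[0,0,0]],"gripper":[0.9,0.9,0.9,0.9,0.9]}'
python3 -m crank '{"travel":[[0,3,0],[0,4.3,0],[0,4.3,-1],[0,4.3,-3],[0,4.3,-4.5]],"turn":[[0,0,0],[0,0,0],[0,0,0],[0,0,0],[0,0,0]],"gripper":[0.9,0.9,0.9,0.9,0.9]}'
python3 - <<'E'
from workcell import bot
import cv2,numpy as np
a=cv2.resize(bot.grab_frame("side")["pixels"][140:220,250:370],(780,520),interpolation=cv2.INTER_CUBIC)
cv2.imwrite("pics/g2.png",a[:,:,::-1])
E
```

```text
clock: 4.25
position: [0.4494, -0.1564, 0.084]
tool_rot: [3.141, -0.003, -0.003]
force: [0.6, -0.6, -0.5]
grip_width: 0.0197
finger_force: 24.7
clock: 4.75
position: [0.4483, -0.1148, 0.0362]
tool_rot: [3.141, 0.0, -0.002]
force: [0.5, -0.2, -1.0]
grip_width: 0.0198
finger_force: 24.7
```

View pics/g2.png

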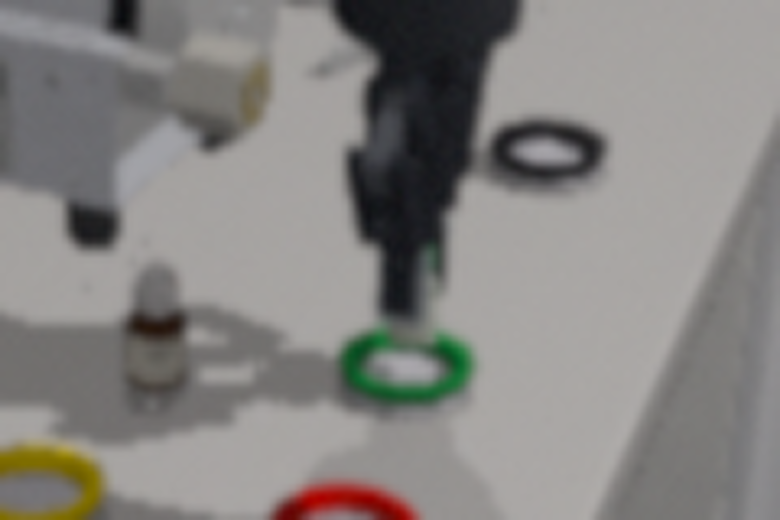

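Side crop: the green bottle hangs upright between the fingers, just over the green well at (405,365). Lowering and releasing.

```bash
python3 -m crank '{"travel":[[0,0,-0.8],[0,0,-1.4],[0,0,-1.8],[0,0,-2.0],[0,0,-2.0]],"turn":[[0,0,0],[0,0,0],[0,0,0],[0,0,0],[0,0,0]],"gripper":[0.9,0.9,0.9,0.9,0.9]}'
python3 -m crank '{"travel":[[0,0,0],[0,0,0],[0,0,0],[0,0,0],[0,0,0]],"turn":[[0,0,0],[0,0,0],[0,0,0],[0,0,0],[0,0,0]],"gripper":[0.9,0.65,0.5,0.5,0.5]}'
```

```text
clock: 5.3
position: [0.4486, -0.1136, 0.0173]
tool_rot: [3.142, -0.0, -0.001]
force: [0.0, 0.4, -1.2]
grip_width: 0.0193
finger_force: 24.7
clock: 5.8
position: [0.4486, -0.1136, 0.0174]
tool_rot: [-3.142, -0.0, -0.001]
force: [0.4, -0.8, -0.4]
grip_width: 0.0429
finger_force: 0.0
```

```bash
python3 -m crank '{"travel":[[0,0,4],[0,0,8.5],[0,2,13],[0,6,15.5],[0,10.5,17]],"turn":[[0,0,0],[0,0,0],[0,0,0],[0,0,0],[0,0,0]],"gripper":[0.5,0.5,0.5,0.5,0.4]}'
python3 -m crank '{"travel":[[0,4.5,1],[0,9,2],[0,13,3],[0,16,4],[0,18,4]],"turn":[[0,0,0],[0,0,0],[0,0,0],[0,0,0],[0,0,0]],"gripper":[0.4,0.4,0.4,0.4,0.4]}'
python3 -m crank '{"travel":[[0,0,0],[0,0,0],[0,0,0],[0,0,0],[0,0,0]],"turn":[[0,0,0],[0,0,0],[0,0,0],[0,0,0],[0,0,0]],"gripper":[0.4,0.4,0.4,0.4,0.4]}'
python3 - <<'E'
from workcell import bot
import cv2,pickle
f=bot.grab_frame("wrist");pickle.dump(f,open("w2.pkl","wb"));cv2.imwrite("pics/w2.png",f["pixels"][:,:,::-1])
E
```

```text
clock: 6.3
position: [0.4491, -0.0081, 0.1897]
tool_rot: [3.141, -0.003, -0.003]
force: [1.1, 0.6, -0.6]
grip_width: 0.0513
finger_force: 0.0
clock: 6.8
position: [0.4486, 0.1741, 0.2285]
tool_rot: [-3.14, -0.002, 0.002]
force: [-0.0, -0.6, -0.2]
grip_width: 0.0513
finger_force: 0.0
clock: 7.3
position: [0.4487, 0.1708, 0.2273]
tool_rot: [3.141, 0.0, -0.002]
force: [0.3, -1.2, -0.2]
grip_width: 0.0512
finger_force: 0.0
```

View pics/w2.png

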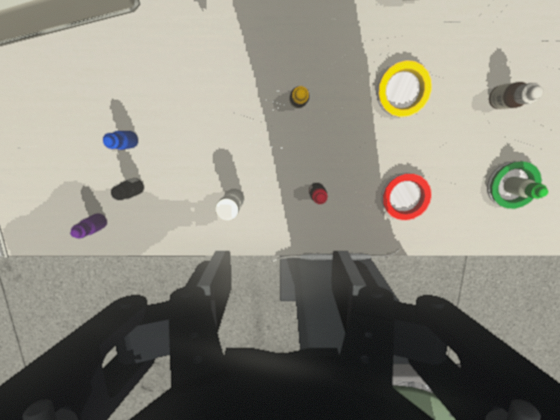

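Wrist picture: the green bottle stands upright in the green holder (520,187). Red cap (319,194), yellow cap (300,95), white (227,209), black bottle (127,189), holders red (407,196) and yellow (405,88).

```bash
python3 - <<'E'
import pickle;from h import *
F=pickle.load(open("f0.pkl","rb"));t=F["top"];w=pickle.load(open("w2.pkl","rb"));w1=pickle.load(open("w1.pkl","rb"))
RNG["red"]=[((0,90,50),(8,255,255)),((168,90,50),(180,255,255))]
RNG["yellow"]=[((18,110,80),(34,255,255))]
for c,a,b in(("red",(252,228),(319,194)),("yellow",(243,190),(300,95))):
    A=blob(t,c,a,8);B=blob(w,c,b,13);X,e=tri(t,A[0],w,B[0]);print("cap",c,np.round(B[0],1),B[1:],np.round(X,4),np.round(e,1),ray(w,B[0],.038))
for c,a,b in(("red",(71,180),(407,196)),("yellow",(36,69),(405,88))):
    A=blob(w1,c,a,32);B=blob(w,c,b,32);X,e=tri(w1,A[1],w,B[1]);print("hold",c,B[1:],np.round(X,4),np.round(e,1),ray(w,B[1],.013))
A=blob(w,"black",(127,189),20);print(A,ray(w,A[0],.025))
E
```

```text
cap red [319.4 195.7] ((319.5, 195.5), (16, 16), 191) [0.44   0.1262 0.03  ] [0.  0.1] [0.44180769 0.1272947  0.038     ]
cap yellow [300.   94.7] ((300.0, 94.5), (17, 18), 249) [0.5491 0.1506 0.0257] [0.1 0.9] [0.548739   0.15098747 0.038     ]
hold red ((407.0, 196.0), (49, 47), 1069) [0.4347 0.0167 0.0112] [0.3 0.3] [0.43556783 0.01754915 0.013     ]
hold yellow ((404.5, 88.0), (54, 57), 1343) [0.5579 0.0332 0.0103] [0.2 0.2] [0.55783216 0.03420055 0.013     ]
((116.55555555555556, 189.22222222222223), (117.0, 191.0), (11, 15), 9) [0.4468642  0.36258726 0.025     ]
```

```bash
python3 -m crank '{"travel":[[-0.8,-2.5,-3],[-0.8,-4.4,-6],[-0.8,-4.4,-10],[-0.8,-4.4,-14],[-0.8,-4.4,-16.6]],"turn":[[0,0,0],[0,0,0],[0,0,0],[0,0,0],[0,0,0]],"gripper":[0.35,0.35,0.35,0.35,0.35]}'
python3 -m crank '{"travel":[[0,0,-1.5],[0,0,-3],[0,0,-4],[0,0,-4.9],[0,0,-4.9]],"turn":[[0,0,0],[0,0,0],[0,0,0],[0,0,0],[0,0,0]],"gripper":[0.35,0.35,0.35,0.35,0.35]}'
python3 -m crank '{"travel":[[0,0,0],[0,0,0],[0,0,0],[0,0,0],[0,0,0]],"turn":[[0,0,0],[0,0,0],[0,0,0],[0,0,0],[0,0,0]],"gripper":[0.6,0.7,0.75,0.8,0.9]}' 25
python3 -m crank '{"travel":[[0,0,0],[0,0,1.5],[0,0,3.5],[0,0,6],[-0.3,-3,7]],"turn":[[0,0,0],[0,0,0],[0,0,0],[0,0,0],[0,0,0]],"gripper":[0.9,0.9,0.9,0.9,0.9]}'
```

```text
clock: 7.85
position: [0.4398, 0.1268, 0.0592]
tool_rot: [3.141, 0.002, -0.001]
force: [0.5, -0.4, -0.8]
grip_width: 0.0554
finger_force: 0.0
clock: 8.35
position: [0.4403, 0.1273, 0.0116]
tool_rot: [3.141, 0.001, -0.001]
force: [-0.3, 0.6, -0.3]
grip_width: 0.0554
finger_force: 0.0
clock: 8.85
position: [0.4409, 0.1275, 0.0128]
tool_rot: [-3.141, -0.001, -0.001]
force: [-1.5, -0.8, 8.8]
grip_width: 0.0186
finger_force: 24.2
clock: 9.35
position: [0.4388, 0.1003, 0.0843]
tool_rot: [-3.139, -0.003, 0.004]
force: [1.6, -1.1, -0.7]
grip_width: 0.0189
finger_force: 24.8
```

```bash
python3 -m crank '{"travel":[[-0.2,-4,0],[-0.2,-7,0],[-0.2,-8,-0.5],[-0.2,-8,-2.5],[-0.2,-8,-4.5]],"turn":[[0,0,0],[0,0,0],[0,0,0],[0,0,0],[0,0,0]],"gripper":[0.9,0.9,0.9,0.9,0.9]}'
python3 -m crank '{"travel":[[0,0,-0.3],[0,0,-0.8],[0,0,-1.4],[0,0,-1.8],[0,0,-2.0]],"turn":[[0,0,0],[0,0,0],[0,0,0],[0,0,0],[0,0,0]],"gripper":[0.9,0.9,0.9,0.9,0.9]}'
python3 -m crank '{"travel":[[0,0,-0.05],[0,0,-0.05],[0,0,-0.05],[0,0,-0.05],[0,0,-0.05]],"turn":[[0,0,0],[0,0,0],[0,0,0],[0,0,0],[0,0,0]],"gripper":[0.9,0.9,0.9,0.9,0.9]}'
```

```text
clock: 9.85
position: [0.4361, 0.0174, 0.0371]
tool_rot: [-3.141, -0.002, -0.002]
force: [0.3, -0.2, -0.6]
grip_width: 0.0183
finger_force: 24.8
clock: 10.35
position: [0.4357, 0.0176, 0.0172]
tool_rot: [-3.142, -0.0, -0.0]
force: [1.3, 0.5, -1.4]
grip_width: 0.0187
finger_force: 24.8
clock: 10.85
position: [0.4357, 0.0174, 0.0169]
tool_rot: [-3.142, -0.0, -0.001]
force: [0.3, 0.4, 1.8]
grip_width: 0.0189
finger_force: 24.9
```

```bash
python3 -m crank '{"travel":[[0,0,0],[0,0,0],[0,0,0],[0,0,1.5],[0,0,4]],"turn":[[0,0,0],[0,0,0],[0,0,0],[0,0,0],[0,0,0]],"gripper":[0.65,0.5,0.5,0.5,0.5]}'
python3 -m crank '{"travel":[[0,0,4],[2,2,7],[5,5.5,7],[8,9,7],[11.3,13.3,7]],"turn":[[0,0,0],[0,0,0],[0,0,0],[0,0,0],[0,0,0]],"gripper":[0.45,0.4,0.35,0.35,0.35]}'
python3 -m crank '{"travel":[[0,0,0],[0,0,-2],[0,0,-5],[0,0,-8],[0,0,-8]],"turn":[[0,0,0],[0,0,0],[0,0,0],[0,0,0],[0,0,0]],"gripper":[0.35,0.35,0.35,0.35,0.35]}'
```

```text
clock: 11.35
position: [0.4347, 0.0175, 0.0563]
tool_rot: [3.141, 0.003, -0.0]
force: [0.6, -0.5, 0.1]
grip_width: 0.0427
finger_force: 0.0
clock: 11.85
position: [0.5472, 0.1478, 0.1272]
tool_rot: [3.141, -0.001, -0.002]
force: [-0.2, 0.5, 0.4]
grip_width: 0.056
finger_force: 0.0
clock: 12.35
position: [0.5439, 0.1465, 0.0437]
tool_rot: [3.14, 0.005, -0.0]
force: [-1.1, 0.8, 0.2]
grip_width: 0.0556
finger_force: 0.0
```

```bash
python3 -m crank '{"travel":[[0.2,0.2,0],[0.4,0.35,0],[0.4,0.35,-1],[0.4,0.35,-2.2],[0.4,0.35,-3.2]],"turn":[[0,0,0],[0,0,0],[0,0,0],[0,0,0],[0,0,0]],"gripper":[0.35,0.35,0.35,0.35,0.35]}'
python3 -m crank '{"travel":[[0,0,0],[0,0,0],[0,0,0],[0,0,0],[0,0,0]],"turn":[[0,0,0],[0,0,0],[0,0,0],[0,0,0],[0,0,0]],"gripper":[0.35,0.35,0.35,0.35,0.35]}'
```

```text
clock: 12.85
position: [0.5499, 0.1505, 0.0139]
tool_rot: [3.141, 0.0, -0.001]
force: [0.4, 0.6, 0.1]
grip_width: 0.0554
finger_force: 0.0
clock: 13.35
position: [0.5502, 0.1507, 0.0151]
tool_rot: [-3.141, -0.0, -0.001]
force: [-1.0, 0.2, -0.3]
grip_width: 0.0557
finger_force: 0.0
```

```bash
python3 -m crank '{"travel":[[-0.1,0,-0.35],[-0.1,0,-0.35],[-0.1,0,-0.35],[-0.1,0,-0.35],[-0.1,0,-0.35]],"turn":[[0,0,0],[0,0,0],[0,0,0],[0,0,0],[0,0,0]],"gripper":[0.35,0.6,0.7,0.8,0.9]}' 25
python3 -m crank '{"travel":[[0,0,0],[0,0,0],[0,0,1.5],[0,0,3.5],[0,0,6]],"turn":[[0,0,0],[0,0,0],[0,0,0],[0,0,0],[0,0,0]],"gripper":[0.9,0.9,0.9,0.9,0.9]}'
python3 -m crank '{"travel":[[0,-2.5,0.5],[0.4,-6,0.5],[0.8,-9,0.5],[0.9,-11.7,0.5],[0.9,-11.7,0.5]],"turn":[[0,0,0],[0,0,0],[0,0,0],[0,0,0],[0,0,0]],"gripper":[0.9,0.9,0.9,0.9,0.9]}'
python3 -m crank '{"travel":[[0,0,0],[0,0,-1],[0,0,-2.5],[0,0,-4],[0,0,-4.2]],"turn":[[0,0,0],[0,0,0],[0,0,0],[0,0,0],[0,0,0]],"gripper":[0.9,0.9,0.9,0.9,0.9]}'
```

```text
clock: 13.85
position: [0.549, 0.1506, 0.0114]
tool_rot: [-3.142, -0.0, -0.001]
force: [-0.2, -0.1, 1.5]
grip_width: 0.0194
finger_force: 24.5
clock: 14.35
position: [0.5487, 0.1505, 0.0724]
tool_rot: [3.141, 0.001, -0.001]
force: [0.2, -0.3, -0.5]
grip_width: 0.0191
finger_force: 24.5
clock: 14.85
position: [0.5582, 0.0292, 0.0773]
tool_rot: [3.14, -0.0, -0.006]
force: [-0.4, -0.1, 0.1]
grip_width: 0.0194
finger_force: 24.6
clock: 15.35
position: [0.5566, 0.0341, 0.0317]
tool_rot: [3.141, 0.003, 0.0]
force: [-0.4, 0.1, 0.1]
grip_width: 0.0194
finger_force: 24.6
```

```bash
python3 -m crank '{"travel":[[0,0,0],[0,0,-0.5],[0,0,-1],[0,0,-1.6],[0,0,-1.6]],"turn":[[0,0,0],[0,0,0],[0,0,0],[0,0,0],[0,0,0]],"gripper":[0.9,0.9,0.9,0.9,0.9]}'
python3 -m crank '{"travel":[[0,0,0],[0,0,0],[0,0,0],[0,0,0],[0,0,0]],"turn":[[0,0,0],[0,0,0],[0,0,0],[0,0,0],[0,0,0]],"gripper":[0.9,0.9,0.9,0.9,0.9]}'
```

```text
clock: 15.85
position: [0.5577, 0.0336, 0.0176]
tool_rot: [3.142, 0.001, -0.001]
force: [-0.3, 0.3, -0.6]
grip_width: 0.0195
finger_force: 24.6
clock: 16.35
position: [0.5581, 0.0336, 0.0184]
tool_rot: [-3.142, -0.0, -0.001]
force: [0.4, 1.1, 0.6]
grip_width: 0.0197
finger_force: 24.6
```

Still about 2.5 mm above the floor, so I lower a little more, release, and go on toward the black bottle.

```bash
python3 -m crank '{"travel":[[0,0,-0.15],[0,0,-0.25],[0,0,-0.27],[0,0,-0.27],[0,0,-0.27]],"turn":[[0,0,0],[0,0,0],[0,0,0],[0,0,0],[0,0,0]],"gripper":[0.9,0.9,0.9,0.9,0.9]}'
python3 -m crank '{"travel":[[0,0,0],[0,0,0],[0,0,0],[0,0,1.5],[0,0,4]],"turn":[[0,0,0],[0,0,0],[0,0,0],[0,0,0],[0,0,0]],"gripper":[0.65,0.5,0.5,0.5,0.5]}'
python3 -m crank '{"travel":[[0,0,4],[0,0,8],[-2,4,12],[-4,8,14],[-6,12,14]],"turn":[[0,0,0],[0,0,0],[0,0,0],[0,0,0],[0,0,0]],"gripper":[0.45,0.4,0.35,0.35,0.35]}'
python3 -m crank '{"travel":[[-1,4,0],[-3,8,0],[-5,12,0],[-5,16,0],[-5,18,0]],"turn":[[0,0,0],[0,0,0],[0,0,0],[0,0,0],[0,0,0]],"gripper":[0.35,0.35,0.35,0.35,0.35]}'
python3 -m crank '{"travel":[[0,0,0],[0,0,0],[0,0,0],[0,0,0],[0,0,0]],"turn":[[0,0,0],[0,0,0],[0,0,0],[0,0,0],[0,0,0]],"gripper":[0.35,0.35,0.35,0.35,0.35]}'
python3 - <<'E'
from workcell import bot
import cv2,pickle
f=bot.grab_frame("wrist");pickle.dump(f,open("w3.pkl","wb"));cv2.imwrite("pics/w3.png",f["pixels"][:,:,::-1])
E
```

```text
clock: 16.85
position: [0.558, 0.0336, 0.0156]
tool_rot: [-3.142, -0.0, -0.001]
force: [0.7, -0.6, -0.2]
grip_width: 0.0196
finger_force: 24.6
clock: 17.35
position: [0.5572, 0.0336, 0.0558]
tool_rot: [3.141, 0.002, -0.0]
force: [-0.3, 0.3, 0.5]
grip_width: 0.0432
finger_force: 0.0
clock: 17.85
position: [0.4996, 0.1523, 0.1993]
tool_rot: [-3.14, -0.005, -0.003]
force: [1.1, 0.2, -0.2]
grip_width: 0.0556
finger_force: 0.0
clock: 18.35
position: [0.4479, 0.3349, 0.1968]
tool_rot: [-3.14, -0.001, 0.003]
force: [0.5, -1.1, -0.0]
grip_width: 0.0553
finger_force: 0.0
clock: 18.85
position: [0.4494, 0.3306, 0.1956]
tool_rot: [3.142, -0.0, -0.002]
force: [0.1, 0.1, -0.6]
grip_width: 0.0555
finger_force: 0.0
```

View pics/w3.png

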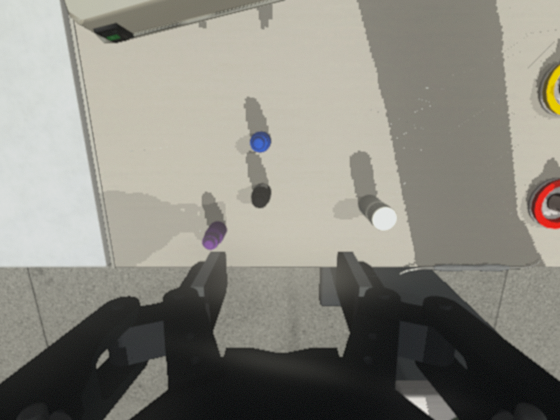

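Wrist picture: black bottle (261,196), blue (260,142), purple (214,235), white (382,216).

```bash
python3 - <<'E'
import pickle;from h import *
t=pickle.load(open("f0.pkl","rb"))["top"];w=pickle.load(open("w3.pkl","rb"));w2=pickle.load(open("w2.pkl","rb"))
for v in (60,75,85):
    RNG["black"]=[((0,0,0),(180,255,v))]
    B=blob(w,"black",(261,196),18);A=blob(t,"black",(173,228),8);C=blob(w2,"black",(127,189),20)
    print(v,B,ray(w,B[1],.025),tri(t,A[1],w,B[1]),C[1:],tri(w2,C[1],w,B[1]))
E
```

```text
60 ((257.0, 192.0), (260.5, 191.5), (16, 6), 4) [0.4515885  0.35229434 0.025     ] (array([0.44649228, 0.35428807, 0.00235301]), [np.float64(0.048176907899336575), np.float64(0.39890722229621683)]) ((127.0, 189.5), (31, 18), 224) (array([0.44796512, 0.35274147, 0.01986379]), [np.float64(2.088432009837395), np.float64(2.279150133963198)])
75 ((260.40202702702703, 195.8581081081081), (260.5, 196.0), (18, 21), 296) [0.44668953 0.35239207 0.025     ] (array([0.44612771, 0.3519564 , 0.02098367]), [np.float64(0.08546682515852541), np.float64(0.73750924027015)]) ((127.0, 189.5), (31, 18), 409) (array([0.44565495, 0.35269863, 0.02067925]), [np.float64(0.02947593154522172), np.float64(0.032218547576568966)])
85 ((260.3259493670886, 195.63291139240508), (260.5, 195.5), (18, 22), 316) [0.44723589 0.35238117 0.025     ] (array([0.44629559, 0.35146437, 0.017726  ]), [np.float64(0.16962654428480886), np.float64(1.452673670375782)]) ((126.5, 189.5), (32, 20), 425) (array([0.44618727, 0.35262352, 0.02184794]), [np.float64(0.2700111529956448), np.float64(0.2951819196144441)])
```

```bash
python3 -m crank '{"travel":[[-0.3,2.1,-2],[-0.3,2.1,-5],[-0.3,2.1,-8.5],[-0.3,2.1,-11.5],[-0.3,2.1,-13.5]],"turn":[[0,0,0],[0,0,0],[0,0,0],[0,0,0],[0,0,0]],"gripper":[0.35,0.35,0.35,0.35,0.35]}'
python3 -m crank '{"travel":[[0,0,-1.5],[0,0,-3],[0,0,-4],[0,0,-4.8],[0,0,-4.8]],"turn":[[0,0,0],[0,0,0],[0,0,0],[0,0,0],[0,0,0]],"gripper":[0.35,0.35,0.35,0.35,0.35]}'
```

```text
clock: 19.4
position: [0.4456, 0.3516, 0.0584]
tool_rot: [3.14, 0.001, -0.001]
force: [-0.0, -0.7, -0.3]
grip_width: 0.0553
finger_force: 0.0
clock: 19.9
position: [0.4459, 0.3522, 0.0118]
tool_rot: [3.141, 0.001, -0.001]
force: [-0.3, -0.2, 0.1]
grip_width: 0.0558
finger_force: 0.0
```

```bash
python3 -m crank '{"travel":[[0,0,0],[0,0,0],[0,0,0],[0,0,0],[0,0,0]],"turn":[[0,0,0],[0,0,0],[0,0,0],[0,0,0],[0,0,0]],"gripper":[0.6,0.7,0.75,0.8,0.9]}' 25
python3 -m crank '{"travel":[[0,0,0],[0,0,1.5],[0,0,4],[0,0,7.5],[0,0,11]],"turn":[[0,0,0],[0,0,0],[0,0,0],[0,0,0],[0,0,0]],"gripper":[0.9,0.9,0.9,0.9,0.9]}'
python3 -m crank '{"travel":[[0,-2,0],[0,-5,0],[0,-8.5,0],[0,-12,0],[0,-15.5,0]],"turn":[[0,0,0],[0,0,0],[0,0,0],[0,0,0],[0,0,0]],"gripper":[0.9,0.9,0.9,0.9,0.9]}'
python3 -m crank '{"travel":[[0,-3.5,0],[0,-7,0],[0,-10.5,0],[0,-14,0],[0,-17.5,0]],"turn":[[0,0,0],[0,0,0],[0,0,0],[0,0,0],[0,0,0]],"gripper":[0.9,0.9,0.9,0.9,0.9]}'
python3 -m crank '{"travel":[[0,-3.5,0],[0,-7,0],[0,-10.5,0],[0,-14,0],[0,-17.5,0]],"turn":[[0,0,0],[0,0,0],[0,0,0],[0,0,0],[0,0,0]],"gripper":[0.9,0.9,0.9,0.9,0.9]}'
python3 -m crank '{"travel":[[0,-3.5,0],[0,-7,0],[0,-10.5,0],[0,-14,0],[0,-17,0]],"turn":[[0,0,0],[0,0,0],[0,0,0],[0,0,0],[0,0,0]],"gripper":[0.9,0.9,0.9,0.9,0.9]}'
python3 -m crank '{"travel":[[0,0,0],[0,0,0],[0,0,0],[0,0,0],[0,0,0]],"turn":[[0,0,0],[0,0,0],[0,0,0],[0,0,0],[0,0,0]],"gripper":[0.9,0.9,0.9,0.9,0.9]}'
```

```text
clock: 20.4
position: [0.4464, 0.3526, 0.013]
tool_rot: [-3.141, -0.001, -0.001]
force: [-0.9, -0.4, 5.9]
grip_width: 0.0194
finger_force: 24.2
clock: 20.9
position: [0.4459, 0.3522, 0.1246]
tool_rot: [-3.142, 0.0, -0.001]
force: [0.7, -0.3, -0.1]
grip_width: 0.0195
finger_force: 24.7
clock: 21.4
position: [0.4461, 0.1961, 0.1235]
tool_rot: [-3.141, -0.001, -0.0]
force: [1.1, -0.1, 0.1]
grip_width: 0.0195
finger_force: 24.7
clock: 21.9
position: [0.4461, 0.021, 0.1235]
tool_rot: [-3.142, -0.001, -0.001]
force: [1.1, 0.5, -0.7]
grip_width: 0.0194
finger_force: 24.7
clock: 22.4
position: [0.4461, -0.1542, 0.1235]
tool_rot: [3.141, -0.001, -0.001]
force: [0.1, 0.2, -1.6]
grip_width: 0.0197
finger_force: 24.7
clock: 22.9
position: [0.4458, -0.3247, 0.1236]
tool_rot: [3.141, -0.001, -0.002]
force: [0.7, -0.6, -0.2]
grip_width: 0.0195
finger_force: 24.7
clock: 23.4
position: [0.4464, -0.3219, 0.1227]
tool_rot: [-3.142, -0.0, 0.0]
force: [-0.3, 0.6, -0.5]
grip_width: 0.0192
finger_force: 24.7
```

Needs y −2.05 and z to about 0.017 (−10.6).

```bash
python3 -m crank '{"travel":[[0,-1.2,0],[0,-2.05,-2],[0,-2.05,-4.5],[0,-2.05,-7],[0,-2.05,-8.5]],"turn":[[0,0,0],[0,0,0],[0,0,0],[0,0,0],[0,0,0]],"gripper":[0.9,0.9,0.9,0.9,0.9]}'
python3 -m crank '{"travel":[[0,0,0],[0,0,-0.6],[0,0,-1.3],[0,0,-1.8],[0,0,-2.1]],"turn":[[0,0,0],[0,0,0],[0,0,0],[0,0,0],[0,0,0]],"gripper":[0.9,0.9,0.9,0.9,0.9]}'
python3 -m crank '{"travel":[[0,0,0],[0,0,0],[0,0,0],[0,0,0],[0,0,0]],"turn":[[0,0,0],[0,0,0],[0,0,0],[0,0,0],[0,0,0]],"gripper":[0.9,0.9,0.9,0.9,0.9]}'
```

```text
clock: 23.9
position: [0.4455, -0.3434, 0.0357]
tool_rot: [-3.141, 0.001, -0.001]
force: [-0.5, -0.9, -0.5]
grip_width: 0.0193
finger_force: 24.7
clock: 24.4
position: [0.4463, -0.3433, 0.0165]
tool_rot: [3.141, -0.0, -0.001]
force: [-4.7, 2.8, 39.9]
grip_width: 0.0191
finger_force: 28.8
clock: 24.9
position: [0.4463, -0.3433, 0.0168]
tool_rot: [3.141, -0.001, -0.001]
force: [-1.3, 1.3, 5.6]
grip_width: 0.0199
finger_force: 25.6
```

Bottle is on the floor (contact felt). Releasing and retreating up, then checking.

```bash
python3 -m crank '{"travel":[[0,0,0],[0,0,0],[0,0,0],[0,0,1.5],[0,0,4]],"turn":[[0,0,0],[0,0,0],[0,0,0],[0,0,0],[0,0,0]],"gripper":[0.65,0.5,0.5,0.5,0.5]}'
python3 -m crank '{"travel":[[0,0,4],[0,0,8],[0,3,12],[0,6,15],[0,10,17]],"turn":[[0,0,0],[0,0,0],[0,0,0],[0,0,0],[0,0,0]],"gripper":[0.45,0.4,0.35,0.35,0.35]}'
python3 -m crank '{"travel":[[0,4,0],[0,8,0],[0,12,0],[0,12,0],[0,12,0]],"turn":[[0,0,0],[0,0,0],[0,0,0],[0,0,0],[0,0,0]],"gripper":[0.35,0.35,0.35,0.35,0.35]}'
python3 - <<'E'
from workcell import bot
import cv2,pickle
from h import *
f=bot.grab_frame("wrist");s=bot.grab_frame("side");pickle.dump((f,s),open("w4.pkl","wb"))
cv2.imwrite("pics/w4.png",f["pixels"][:,:,::-1]);cv2.imwrite("pics/s4.png",cv2.resize(s["pixels"][130:290,200:380],(660,587))[:,:,::-1])
E
```

```text
clock: 25.4
position: [0.4455, -0.3426, 0.0565]
tool_rot: [-3.14, 0.002, -0.0]
force: [0.1, 0.1, 0.6]
grip_width: 0.0425
finger_force: 0.0
clock: 25.9
position: [0.4462, -0.2431, 0.2296]
tool_rot: [3.14, -0.003, -0.002]
force: [1.2, 0.4, 0.5]
grip_width: 0.0556
finger_force: 0.0
clock: 26.4
position: [0.4462, -0.1225, 0.2274]
tool_rot: [3.141, -0.001, 0.001]
force: [0.4, -0.5, 0.7]
grip_width: 0.0553
finger_force: 0.0
```

View pics/w4.png

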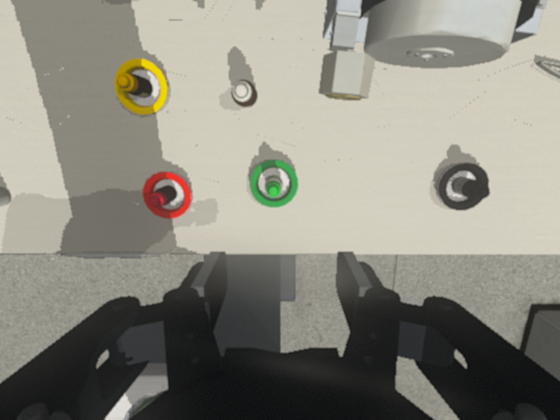

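View pics/s4.png

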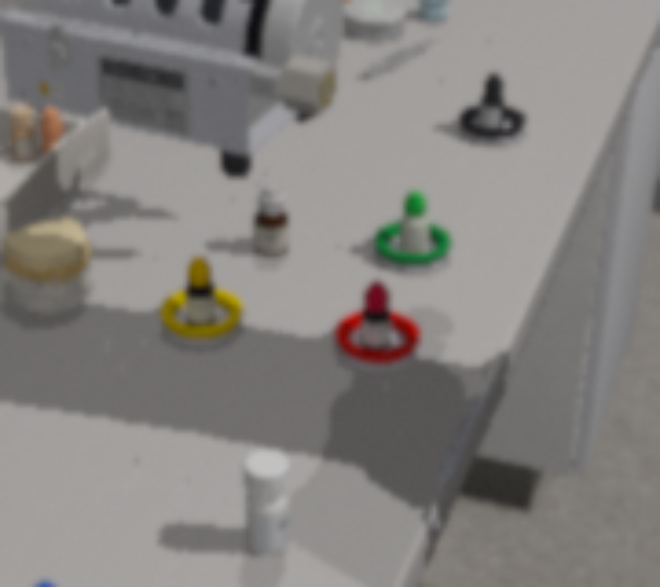

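Both pictures show all four bottles upright and centred in their wells: wrist red (167,195), yellow (140,86), green (273,184), black (464,186). The white and amber bottles have not moved, and the gripper is clear.

```bash
python3 -m crank '{"travel":[[0,0,0],[0,0,0],[0,0,0],[0,0,0],[0,0,0]],"turn":[[0,0,0],[0,0,0],[0,0,0],[0,0,0],[0,0,0]],"gripper":[0.35,0.35,0.35,0.35,0.35]}'
python3 -c "from workcell import bot;print(bot.job_done())"
```

```text
clock: 27.0
position: [0.4461, -0.1232, 0.2264]
tool_rot: [-3.142, 0.0, -0.001]
force: [0.7, -0.9, 0.7]
grip_width: 0.0552
finger_force: 0.0
the job is handed in; nothing more can be done
None
```

The red, yellow, green and black bottles stand upright and released in their matching holders, with the white and brown bottles left untouched; I handed the job in at 27 s and saw no verdict.

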